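Ratchet the sample tray round to the lens

TASK

Work the ratchet lever of the sample changer back and forth, pushing on its upright post, until the tall square holder on the round tray stands centred straight in front of the lens; the lever turns the tray one way only and swings loose the other way, so try both ways to find out which one grips. Do not touch the tray or what stands on it, leave the jar, the steel cylinder and the dish where they are, and finish with the lever back in the middle of its travel, pointing directly away from the lens, and the holder still in place.

Things in the scene. Friction and masses are not known exactly. Their poses are not given: they have to be found in the camera images.
- changer: Sample changer, bolted down: grey round base 196 mm across, 20 mm high, with a 70 mm wide tongue along its own +x carrying the lens. A dark hub (radius 80 mm) with the lever turns on the base, the round tray above it, both about one vertical axis. Origin: on that axis at bench height, z up, own +x from the axis to the lens.
- lens (a point): Centre of the front glass of the lens: black level tube 34 mm thick, 82 mm above the bench and 118 mm from the changer's axis, looking back at the axis. Behind it a white block and camera box reach to 228 mm from the axis, top 105 mm above the bench.
- post (a point): Centre of the top of the lever's upright steel post: 16 mm thick, 73 mm long, top 110 mm above the bench, 155 mm from the changer's axis. It stands at the outer end of a flat radial arm 26 mm wide, upper face 37 mm above the bench. Pushed along its arc it takes roughly 0.6 N the loose way (a little more at each click), 2 N the gripping way; it stays where it is left.
- lever (a joint): Lever angle about the changer's axis, rad, anticlockwise from above positive; 0 = middle: post on the changer's own -x, opposite the lens; stops at -0.8 and 0.8. One way (clockwise or anticlockwise, different from run to run, not visible) it carries the tray along one to one; the other way it swings loose. After a reversal it moves up to 0.28 rad before it bites.
- tray: Round aluminium tray, radius 90 mm, top face 56 mm above the bench, turning about the changer's axis (its origin lies on it). Friction holds it when the lever stops or swings loose. The lever cannot turn it back: past the mark it must go all the way round. Eight places 45 degrees apart, 62 mm from the axis: one tall square holder, seven low round stubs 26 mm across, 12 mm high.
- holder (a point): Centre of the top of the tall square steel holder: 24 x 24 mm, 50 mm high, fixed on the tray 62 mm from the changer's axis, top 106 mm above the bench.
- focus (a point): The spot in front of the lens where the holder belongs: fixed point of the changer, 62 mm from its axis along its own +x, 82 mm above the bench. The holder is in place when its centre is above or below this point.
- jar: Bystander: capped glass jar, 56 mm across, 90 mm high, standing beside the changer's base. Origin at the centre of its underside.
- can: Bystander: plain steel cylinder, 44 mm across, 60 mm high, beside the changer's base, on the same side as the jar. Origin at the centre of its underside.
- dish: Bystander: white ceramic dish, 90 mm across, 30 mm high, beside the changer's base, on the other side from the jar. Origin at the centre of its underside.

How it is judged (in metres and radians):
At the end, for the whole second after the job is handed in: The tall holder stands within 10 mm (horizontally) of the spot in front of the lens, and the lever rests within 0.2 rad of the middle of its travel (horizontal distance between holder and focus below 0.01 m and value of joint lever between -0.2 and 0.2 rad and velocity of joint lever between -0.1 and 0.1 rad/s); the robot touches nothing.
It fails at once if the robot touches the tray or what stands on it (contact force between any of the fingers, the arm and tray above 1 N).
It fails at once if the jar, the steel cylinder or the dish is moved by more than 20 mm (distance of any of jar, can, dish from where it was at the start of the episode above 0.02 m).
It also fails if it takes over 72 s, if anything falls off the work surface, if the arm or the gripper's body presses on something with over 40 N, if the wrist force passes 120 N, or if a joint passes its speed limit or range.

ROBOT

A 6-joint arm with a two-finger parallel gripper is mounted at the origin on the work surface. World frame = base frame: x ahead of the robot, y to its left, z up, the work surface at z = 0. Lengths are in m, angles in degrees, forces in N, time in s.
With the tool pointing down it reaches from about 0.3 to 0.75 m from the base axis. Payload 8.5 kg.
Tool frame: the origin (TCP) lies midway between the tips of the shut fingers; the grasp point (between the pads) lies 19 mm behind it (env.hold_point_z is the distance from the TCP to the grasp point, in m); z points along the fingers, y is the line along which they close (so a half turn about z gives the same grasp; the last joint's range is limited). The gripper opens to 85 mm and grips with 20 to 120 N. Pads are 22 mm wide; open, the fingers measure 114 mm over their backs; the gripper's body (76 mm by 85 mm) begins 54 mm behind the grasp point. The pads swing forward as they close: fully open they stand 13 mm farther back than shut.
Start: joints at [60.086, 21.807, 74.336, -0, 83.858, -12.336], TCP at [0.166, 0.524, 0.231] pointing down, gripper open.
Joint ranges: [-178.18, 178.18], [-50.72, 133.34], [12.68, 142.11], [-81.47, 261.47], [9.98, 163.14], [-165.26, 165.26]. Speed limits (degrees/s): [136.94, 136.94, 180, 180, 180, 180].

INTERFACE

Orientations are given as a 3x3 rotation matrix whose columns are the frame's x, y, z axes.
In Python, from rig import observe, get_image, camera_info, env gives the robot as it stands.
- The arm moves only by the tool drive_tool, never from a script. Its arguments are lists of equal length, an entry for each row: "offset": the shift along the tool's x, y, z in units of 40 mm (1.0 is 40 mm), a list of three; "turn": the turn, a rotation vector about the tool's x, y, z in units of 6 degrees (1.0 is 6 degrees), a list of three; "hand": the opening, from 0 (shut) to 1 (fully open). A call has exactly 10 rows; each row shifts and turns the commanded pose from where the row before left it, along the tool's axes as they then stand; what a row does not reach is not made up. A row lasts 1/8 s, in which the tool goes at most 62.5 mm and 10.7 degrees, less where a joint would pass 70% of its speed; a pose out of reach is approached as far as the arm can. A call is refused whole if a number of a shift passes 1 or a number of a turn 1, either way. A call with a gripper value outside its range is refused whole. The fingers move at their own pace and stop on an object; "newtons" is the grip in N (left out, the last holds). Time passes only in rows, so rows that do not move let the fingers close, or fill a call up. It gives the time, the measured TCP pose, the force, the opening and the grip force at its end, in the units of the state.
- observe(): the state, without advancing time (a new reading comes with each control period).
- get_image(name): name is "scene" or "top"; returns the picture (480x640x3 uint8, blue, green, red); there is no depth.
- camera_info(name): a dict with "fx", "fy", "cx", "cy" (pixels), "world_to_cam" (4x4, takes a point from world to camera coordinates). Camera axes: x right, y down, z forward; pixel columns grow to the right and rows downward; lengths in m; the calibration is good to about 2 mm. A picture is of the moment at which its call begins. camera_info takes no time and is no camera call.
- env.close_job(): hands the job in; it is judged then, once.
The state is a dict: "time_s": time; "q": joint angles; "qvel": joint speeds; "joint_efforts": joint torques, N m; "position": TCP position; "tool_rot": TCP orientation; "ft_force": force on the tool from outside, world axes, zero at the start; "wrist_torque": the same for the moment, N m; "grip_width": finger opening in m; "gripper_force": force on a finger pad.
Only numpy, scipy, OpenCV 4.12 (cv2) and the standard library are available. Lean on these libraries where they do the work, as an engineer would, in place of code of your own. Each camera call takes 0.05 s, during which the arm holds its last target. There are 200 camera calls.

## Working session

There is one attempt and no reset: what is moved stays moved. The work goes in short steps, Python scripts to look and compute and a tool call to move; the robot and the scene stay as the last step left them, time stands still between calls to the robot, and variables do not carry over. Pictures are saved under pics/ and viewed, at most 10 in all, crops included, and the job is handed in when it is done.

Besides the shell and the picture viewer there is one more tool, called after "Emit:" as a command line: name --argument value ..., lists and objects as JSON in quotes. drive_tool: Moves the arm, as the interface text tells. Its arguments: {"type":"object","properties":{"offset":{"type":"array"},"turn":{"type":"array"},"hand":{"type":"array"},"newtons":{"type":"number"}},"required":["offset","turn","hand"]}

```bash
ls; mkdir -p pics
python3 - <<'E'
from rig import *
import cv2
for n in("scene","top"):
    cv2.imwrite(f"pics/{n}0.png",get_image(n)); print(camera_info(n))
s=observe();print(s["time_s"],s["position"],s["tool_rot"],s["grip_width"])
E
```

```text
pics
{'fx': 558.2127751234694, 'fy': 558.2127751234694, 'cx': 316.14206169841486, 'cy': 239.23149929023745, 'world_to_cam': array([[ 0.37485401,  0.92694619, -0.01597587, -0.27900303],
       [ 0.54816784, -0.23550877, -0.80252578, -0.25328041],
       [-0.74766067,  0.29207256, -0.5964035 ,  1.32216705],
       [ 0.        ,  0.        ,  0.        ,  1.        ]])}
{'fx': 464.79403435322604, 'fy': 464.79403435322604, 'cx': 309.82381959772243, 'cy': 240.88572063023838, 'world_to_cam': array([[ 0.00342874, -0.99967658, -0.02519874,  0.05784325],
       [-0.99872525, -0.00215428, -0.05043054,  0.63050211],
       [ 0.05035995,  0.02533953, -0.99840963,  0.8565511 ],
       [ 0.        ,  0.        ,  0.        ,  1.        ]])}
0.1 [0.1659459  0.52408043 0.23077941] [[-9.53315331e-01  3.01975897e-01 -6.60811827e-04]
 [ 3.01976489e-01  9.53314674e-01 -1.15469991e-03]
 [ 2.81270071e-04 -1.30034276e-03 -9.99999115e-01]] 0.08557682992651791
```

View pics/scene0.png

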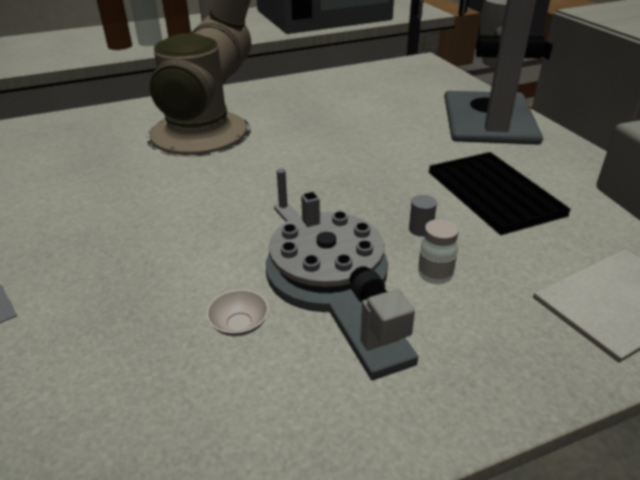

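View pics/top0.png

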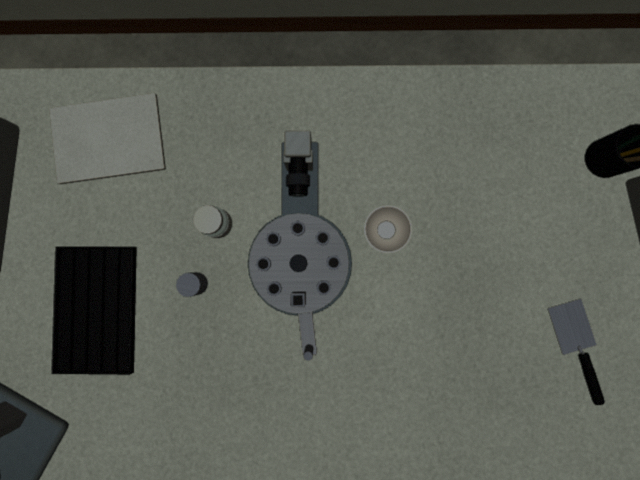

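The top view shows the axis at about (298,263), the lens above it, the holder at (298,299) and the post top at (308,348). The holder is roughly 180° from the focus. Next I'll enlarge and measure.

```bash
cat > h.py <<'E'
import numpy as np, cv2
from rig import *
def back(n,u,v,z):
    c=camera_info(n);M=c["world_to_cam"];R,t=M[:3,:3],M[:3,3]
    d=R.T@np.array([(u-c["cx"])/c["fx"],(v-c["cy"])/c["fy"],1]);o=-R.T@t
    return (o+d*(z-o[2])/d[2])[:2]
def proj(n,p):
    c=camera_info(n);M=c["world_to_cam"];q=M[:3,:3]@np.array(p)+M[:3,3]
    return c["fx"]*q[0]/q[2]+c["cx"],c["fy"]*q[1]/q[2]+c["cy"]
E
python3 - <<'E'
import cv2
a=cv2.imread("pics/top0.png")[120:370,230:430]
a=cv2.convertScaleAbs(a,alpha=1.8)
cv2.imwrite("pics/c0.png",cv2.resize(a[:, :],None,fx=2.4*1,fy=2.4,interpolation=cv2.INTER_CUBIC))
E
```

```text
(no output)
```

View pics/c0.png

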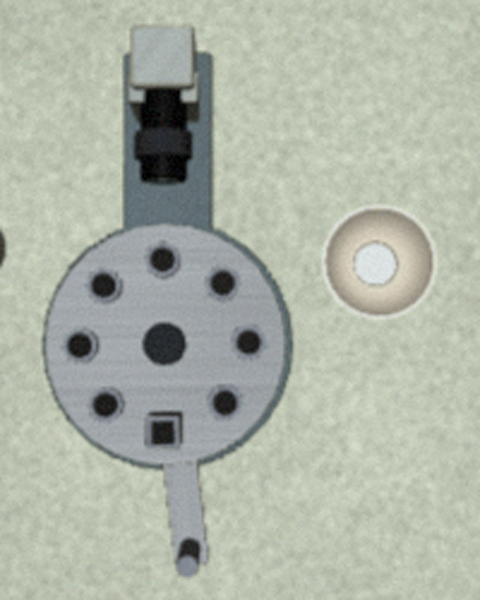

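Run:
```python
from h import *
b=lambda x,y,z:back("top",230+x/2.4,120+y/2.4,z)
ax=b(164.5,345,.056); t1=b(168,70,.02); t2=b(168,210,.02)
post=b(188,566,.11); hol=b(163.5,432,.106)
print("axis",ax,"tongue",t1,t2,"post",post,"holder",hol)
d=t1-ax; ang=lambda v:np.degrees(np.arctan2(v[1],v[0]))
print("yaw tongue",ang(t1-t2),ang(d),"post",ang(post-ax),np.hypot(*(post-ax)),"hol",ang(hol-ax),np.hypot(*(hol-ax)))
for n,u,v,z in(("can",188,284,.06),("jar",208,221,.09),("dish",388,229,.03)):print(n,back("top",u,v,z))
stubs=[(162,259),(222,282),(248,342),(226,402),(106,404),(80,345),(104,285)]
for s in stubs:
    q=b(*s,.068)-ax;print(ang(q),np.hypot(*q))
c=np.mean([b(*s,.068) for s in stubs if s not in [stubs[0]]],0);print("stubcentre",c)
s=observe();print(s["q"])
```

```text
axis [0.58731884 0.07867195] tongue [0.80381534 0.07870042] [0.69294828 0.07820186] post [0.43492331 0.05905133] holder [0.52656373 0.07661426]
yaw tongue 0.25765752635431927 0.007534930680723094 post -172.66364142212086 0.15365339685092977 hol -178.06021150532342 0.060789948492592845
can [0.55046537 0.27621168]
jar [0.66078069 0.2344705 ]
dish [ 0.65192546 -0.08489513]
1.3994638055506268 0.0634064540212575
-42.62113536365262 0.06314970462624109
-87.78627972333122 0.06197545880038192
-132.17414197041066 0.06189513165460981
135.82282284504353 0.06055676213798513
90.20926513554252 0.06171443478644521
45.1569061468615 0.0625074106297491
stubcentre [0.58860703 0.07828416]
[ 6.00883164e+01  2.18367112e+01  7.43800790e+01 -1.73998184e-04
  8.38594368e+01 -1.23353203e+01]
```

Emit:
drive_tool --offset '[[-0.99, -0.905, 0], [-0.99, -0.905, 0], [-0.99, -0.905, 0], [-0.99, -0.905, 0], [-0.99, -0.905, 0], [-0.99, -0.905, 0], [-0.99, -0.905, 0], [-0.99, -0.905, 0], [-0.99, -0.905, 0], [-0.99, -0.905, 0]]' --turn '[[0, 0, -0.415], [0, 0, 0], [0, 0, 0], [0, 0, 0], [0, 0, 0], [0, 0, 0], [0, 0, 0], [0, 0, 0], [0, 0, 0], [0, 0, 0]]' --hand '[0.4, 0.4, 0.4, 0.4, 0.4, 0.4, 0.4, 0.4, 0.4, 0.4]'

```text
time_s: 1.35
position: [0.4528, 0.0688, 0.2312]
tool_rot: [[-0.965, 0.261, -0.0], [0.261, 0.965, 0.0], [0.0, 0.0, -1.0]]
ft_force: [0.5, 1.4, -0.2]
grip_width: 0.0339
gripper_force: 0.0
```

Emit:
drive_tool --offset '[[0, 0, 0], [0, 0, 0], [0, 0, 0], [0, 0, 0], [0, 0, 0.5], [0, 0, 0.5], [0, 0, 0], [0, 0, 0], [0, 0, 0], [0, 0, 0]]' --turn '[[0, 0, -0.75], [0, 0, -0.75], [0, 0, -0.75], [0, 0, -0.75], [0, 0, -0.73], [0, 0, 0], [0, 0, 0], [0, 0, 0], [0, 0, 0], [0, 0, 0]]' --hand '[0.4, 0.4, 0.4, 0.4, 0.4, 0.4, 0.4, 0.4, 0.4, 0.4]'

```text
time_s: 2.6
position: [0.4524, 0.0705, 0.1918]
tool_rot: [[-0.992, -0.127, 0.001], [-0.127, 0.992, -0.0], [-0.001, -0.0, -1.0]]
ft_force: [0.6, 0.9, 0.4]
grip_width: 0.0345
gripper_force: 0.0
```

Run:
```python
from h import *
s=observe();p=s["position"];R=s["tool_rot"];print(p,s["q"])
print("toolshift",(R.T@(np.array([.4345,.059,.19])-p))/.04)
```

```text
[0.45238927 0.07049083 0.1917887 ] [-6.01451497e+00  1.47139407e+01  9.21425149e+01  1.00936178e-03
  7.30916998e+01 -1.03305573e+02]
toolshift [ 0.48011135 -0.22818384  0.04433674]
```

Emit:
drive_tool --offset '[[0.24, -0.114, 0], [0.24, -0.114, 0], [0, 0, 0.3], [0, 0, 0.5], [0, 0, 0.6], [0, 0, 0.6], [0, 0, 0], [0, 0, 0], [0, 0, 0], [0, 0, 0]]' --turn '[[0, 0, 0], [0, 0, 0], [0, 0, 0], [0, 0, 0], [0, 0, 0], [0, 0, 0], [0, 0, 0], [0, 0, 0], [0, 0, 0], [0, 0, 0]]' --hand '[0.4, 0.4, 0.4, 0.4, 0.4, 0.4, 0.4, 0.4, 0.4, 0.4]'

```text
time_s: 3.85
position: [0.4346, 0.059, 0.1118]
tool_rot: [[-0.992, -0.127, 0.001], [-0.127, 0.992, -0.0], [-0.001, -0.0, -1.0]]
ft_force: [-0.5, 0.5, 0.4]
grip_width: 0.0345
gripper_force: 0.0
```

Run:
```python
from h import *
n="scene";a=get_image(n);u,v=map(int,proj(n,[.4345,.059,.1]))
a=cv2.convertScaleAbs(a[v-90:v+90,u-100:u+140],alpha=1.8)
cv2.imwrite("pics/c1.png",cv2.resize(a,None,fx=3,fy=3,interpolation=cv2.INTER_CUBIC));print(u,v)
```

```text
279 175
```

View pics/c1.png

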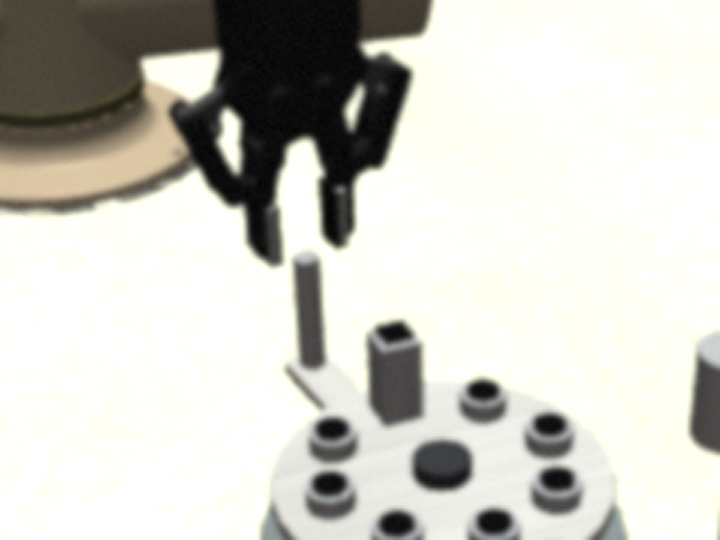

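The open fingers stand just above the post and straddle it: post top at crop (306,258), fingertips at about (270,262) and (338,245). I'll go down and narrow the cage.

Emit:
drive_tool --offset '[[0, 0, 0.3], [0, 0, 0.4], [0, 0, 0.4], [0, 0, 0.2], [0, 0, 0], [0, 0, 0], [0, 0, 0], [0, 0, 0], [0, 0, 0], [0, 0, 0]]' --turn '[[0, 0, 0], [0, 0, 0], [0, 0, 0], [0, 0, 0], [0, 0, 0], [0, 0, 0], [0, 0, 0], [0, 0, 0], [0, 0, 0], [0, 0, 0]]' --hand '[0.4, 0.4, 0.4, 0.4, 0.4, 0.28, 0.28, 0.28, 0.28, 0.28]'

```text
time_s: 5.15
position: [0.4343, 0.059, 0.0594]
tool_rot: [[-0.992, -0.127, 0.0], [-0.127, 0.992, -0.0], [-0.0, -0.0, -1.0]]
ft_force: [0.5, 0.6, -0.1]
grip_width: 0.024
gripper_force: 0.0
```

```bash
cat >> h.py <<'E'
AX=np.array([.588,.0785])
def plan(th0,th1,n,gain=1.0):
    """rows along the arc, tool x radial outward (yaw follows theta*gain)"""
    s=observe();R=s["tool_rot"];p=s["position"]
    yaw=np.arctan2(R[1,1],R[0,1]); th=np.linspace(th0,th1,n+1)[1:]
    out=[];c=p[:2].copy()
    for t in th:
        tgt=AX-.155*np.array([np.cos(t),np.sin(t)])
        X=np.array([np.sin(yaw)*-1,np.cos(yaw)]) ;Y=np.array([np.cos(yaw),np.sin(yaw)])
        d=tgt-c;ny=np.pi/2+t*gain
        out.append((round(d@X/.04,2),round(d@Y/.04,2),round(-np.degrees(ny-yaw)/6,2)))
        c=tgt;yaw=ny
    return out
def lev():
    p=observe()["position"][:2]-AX;return np.arctan2(-p[1],-p[0]),np.hypot(*p)
E
python3 -c "
from h import *
s=observe();print(s['position'],s['ft_force'],lev());print(plan(lev()[0],lev()[0]-.6,8))"
```

```text
[0.43434115 0.05901537 0.05936377] [ 0.45762043  0.55380832 -0.11467273] (np.float64(0.12613130834063227), np.float64(0.15488929136548707))
[(np.float64(-0.01), np.float64(0.29), np.float64(0.73)), (np.float64(-0.01), np.float64(0.29), np.float64(0.72)), (np.float64(-0.01), np.float64(0.29), np.float64(0.72)), (np.float64(-0.01), np.float64(0.29), np.float64(0.72)), (np.float64(-0.01), np.float64(0.29), np.float64(0.72)), (np.float64(-0.01), np.float64(0.29), np.float64(0.72)), (np.float64(-0.01), np.float64(0.29), np.float64(0.72)), (np.float64(-0.01), np.float64(0.29), np.float64(0.72))]
```

Emit:
drive_tool --offset '[[-0.01, 0.29, 0], [-0.01, 0.29, 0], [-0.01, 0.29, 0], [-0.01, 0.29, 0], [-0.01, 0.29, 0], [-0.01, 0.29, 0], [-0.01, 0.29, 0], [-0.01, 0.29, 0], [0, 0, 0], [0, 0, 0]]' --turn '[[0, 0, 0.73], [0, 0, 0.72], [0, 0, 0.72], [0, 0, 0.72], [0, 0, 0.72], [0, 0, 0.72], [0, 0, 0.72], [0, 0, 0.72], [0, 0, 0], [0, 0, 0]]' --hand '[0.28, 0.28, 0.28, 0.28, 0.28, 0.28, 0.28, 0.28, 0.28, 0.28]'

```text
time_s: 6.4
position: [0.4497, 0.1489, 0.0593]
tool_rot: [[-0.889, 0.458, -0.0], [0.458, 0.889, -0.0], [0.0, -0.0, -1.0]]
ft_force: [0.1, 0.2, 0.4]
grip_width: 0.0239
gripper_force: 0.0
```

Run:
```python
from h import *
s=observe();print(s['time_s'],s['position'],s['ft_force'],lev())
th=lev()[0];print(plan(th,-.72,3))
t=get_image("top")[200:330,230:370];s=get_image("scene")[140:320,230:430]
z=lambda a,k:cv2.resize(cv2.convertScaleAbs(a,alpha=1.8),k,interpolation=cv2.INTER_CUBIC)
cv2.imwrite("pics/c2.png",np.hstack([z(t,(400,371)),z(s,(400,371))]))
```

```text
6.4 [0.4497459  0.14887494 0.05926869] [0.05981612 0.21779493 0.40273847] (np.float64(-0.47084232501705303), np.float64(0.1551348713905386))
[(np.float64(-0.02), np.float64(0.32), np.float64(0.75)), (np.float64(-0.01), np.float64(0.32), np.float64(0.79)), (np.float64(-0.01), np.float64(0.32), np.float64(0.79))]
```

View pics/c2.png

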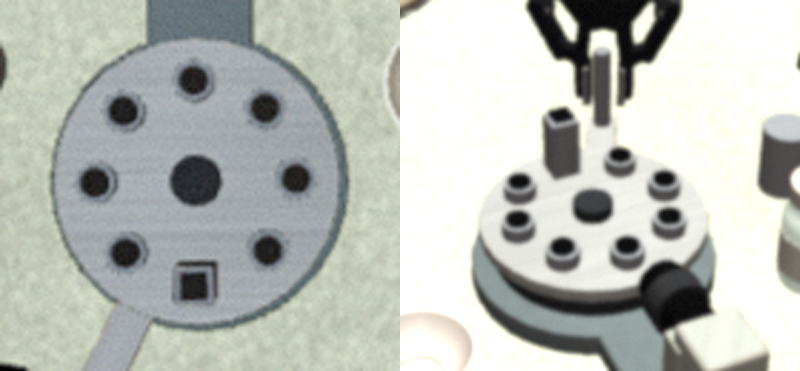

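The tray did not move: the holder is still at the bottom, crop (195,287). So clockwise is loose and anticlockwise grips. Next I go to about -0.75, then stroke anticlockwise.

Emit:
drive_tool --offset '[[-0.02, 0.36, 0], [-0.02, 0.36, 0], [-0.02, 0.36, 0], [-0.01, -0.29, 0], [-0.01, -0.29, 0], [-0.01, -0.29, 0], [-0.01, -0.29, 0], [-0.01, -0.29, 0], [-0.01, -0.29, 0], [-0.01, -0.29, 0]]' --turn '[[0, 0, 0.86], [0, 0, 0.89], [0, 0, 0.89], [0, 0, -0.72], [0, 0, -0.72], [0, 0, -0.72], [0, 0, -0.72], [0, 0, -0.72], [0, 0, -0.72], [0, 0, -0.72]]' --hand '[0.28, 0.28, 0.28, 0.28, 0.28, 0.28, 0.28, 0.28, 0.28, 0.28]'

```text
time_s: 7.75
position: [0.4374, 0.1129, 0.0595]
tool_rot: [[-0.975, 0.221, 0.001], [0.221, 0.975, 0.0], [-0.001, 0.001, -1.0]]
ft_force: [2.8, 1.3, -0.7]
grip_width: 0.0243
gripper_force: 1.0
```

Run:
```python
from h import *
s=observe();print(s['time_s'],s['position'],s['ft_force'],lev())
for r in plan(lev()[0],.74,10):print(*r)
```

```text
7.75 [0.43742751 0.11289482 0.05950286] [ 2.77585553  1.30925686 -0.71092947] (np.float64(-0.22457391840391092), np.float64(0.15445089775402812))
-0.0 -0.37 -0.91
-0.02 -0.37 -0.92
-0.02 -0.37 -0.92
-0.02 -0.37 -0.92
-0.02 -0.37 -0.92
-0.02 -0.37 -0.92
-0.02 -0.37 -0.92
-0.02 -0.37 -0.92
-0.02 -0.37 -0.92
-0.02 -0.37 -0.92
```

Emit:
drive_tool --offset '[[0, -0.37, 0], [-0.02, -0.37, 0], [-0.02, -0.37, 0], [-0.02, -0.37, 0], [-0.02, -0.37, 0], [-0.02, -0.37, 0], [-0.02, -0.37, 0], [-0.02, -0.37, 0], [-0.02, -0.37, 0], [-0.02, -0.37, 0]]' --turn '[[0, 0, -0.91], [0, 0, -0.92], [0, 0, -0.92], [0, 0, -0.92], [0, 0, -0.92], [0, 0, -0.92], [0, 0, -0.92], [0, 0, -0.92], [0, 0, -0.92], [0, 0, -0.92]]' --hand '[0.28, 0.28, 0.28, 0.28, 0.28, 0.28, 0.28, 0.28, 0.28, 0.28]'

```text
time_s: 9.0
position: [0.4726, -0.0246, 0.0592]
tool_rot: [[-0.738, -0.674, -0.002], [-0.674, 0.738, 0.001], [0.001, 0.001, -1.0]]
ft_force: [-0.1, 2.0, 0.5]
grip_width: 0.0237
gripper_force: 1.0
```

Run:
```python
from h import *
s=observe();print(s['time_s'],s['position'],s['ft_force'],lev(),s['q'])
for r in plan(lev()[0],-.2,10):print(*r)
t=get_image("top")[200:330,230:370];s=get_image("scene")[140:320,230:430]
z=lambda a,k:cv2.resize(cv2.convertScaleAbs(a,alpha=1.8),k,interpolation=cv2.INTER_CUBIC)
cv2.imwrite("pics/c3.png",np.hstack([z(t,(400,371)),z(s,(400,371))]))
```

```text
9.0 [ 0.47262326 -0.02462812  0.0592382 ] [-0.06685735  1.952336    0.49920383] (np.float64(0.7294002691508529), np.float64(0.15474883364601014)) [-1.73611805e+01  2.66371181e+01  1.00383984e+02  6.09787762e-03
  5.30741510e+01 -1.49769608e+02]
-0.01 0.36 0.99
-0.02 0.36 0.89
-0.02 0.36 0.89
-0.02 0.36 0.89
-0.02 0.36 0.89
-0.02 0.36 0.89
-0.02 0.36 0.89
-0.02 0.36 0.89
-0.02 0.36 0.89
-0.02 0.36 0.89
```

View pics/c3.png

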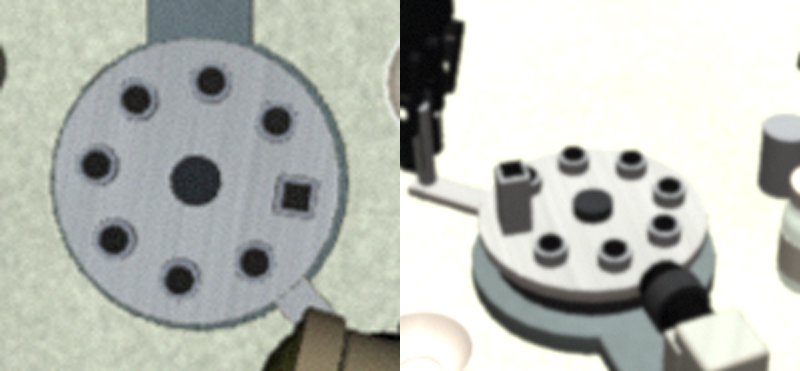

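The tray turned with the lever, and the holder is now at crop (296,197), about 80° on. I'll return loosely to about -0.75.

Emit:
drive_tool --offset '[[-0.01, 0.36, 0], [-0.02, 0.36, 0], [-0.02, 0.36, 0], [-0.02, 0.36, 0], [-0.02, 0.36, 0], [-0.02, 0.36, 0], [-0.02, 0.36, 0], [-0.02, 0.36, 0], [-0.02, 0.36, 0], [-0.02, 0.36, 0]]' --turn '[[0, 0, 0.99], [0, 0, 0.89], [0, 0, 0.89], [0, 0, 0.89], [0, 0, 0.89], [0, 0, 0.89], [0, 0, 0.89], [0, 0, 0.89], [0, 0, 0.89], [0, 0, 0.89]]' --hand '[0.28, 0.28, 0.28, 0.28, 0.28, 0.28, 0.28, 0.28, 0.28, 0.28]'

```text
time_s: 10.35
position: [0.4376, 0.1107, 0.0594]
tool_rot: [[-0.978, 0.209, -0.0], [0.209, 0.978, -0.0], [0.0, -0.0, -1.0]]
ft_force: [0.7, -0.5, 0.4]
grip_width: 0.0236
gripper_force: 0.2
```

Run:
```python
from h import *
h=back("top",230+296/2.857,200+195/2.857,.106)-AX;print("holder",np.degrees(np.arctan2(h[1],h[0])),np.hypot(*h))
s=observe();print(s['time_s'],s['ft_force'],lev())
for r in plan(lev()[0],-.75,6):print(*r)
```

```text
holder -97.52288737692353 0.06179320999757184
10.35 [ 0.72073676 -0.47632619  0.37500236] (np.float64(-0.21111263746007106), np.float64(0.15383089060248092))
0.01 0.35 0.86
-0.02 0.35 0.86
-0.02 0.35 0.86
-0.02 0.35 0.86
-0.02 0.35 0.86
-0.02 0.35 0.86
```

Emit:
drive_tool --offset '[[0.01, 0.35, 0], [-0.02, 0.35, 0], [-0.02, 0.35, 0], [-0.02, 0.35, 0], [-0.02, 0.35, 0], [-0.02, 0.35, 0], [0, 0, 0], [-0.01, -0.29, 0], [-0.01, -0.29, 0], [-0.01, -0.29, 0]]' --turn '[[0, 0, 0.86], [0, 0, 0.86], [0, 0, 0.86], [0, 0, 0.86], [0, 0, 0.86], [0, 0, 0.86], [0, 0, 0], [0, 0, -0.72], [0, 0, -0.72], [0, 0, -0.72]]' --hand '[0.28, 0.28, 0.28, 0.28, 0.28, 0.28, 0.28, 0.28, 0.28, 0.28]'

```text
time_s: 11.6
position: [0.4545, 0.1555, 0.0593]
tool_rot: [[-0.87, 0.494, 0.0], [0.494, 0.87, 0.0], [0.0, 0.0, -1.0]]
ft_force: [1.2, 1.9, -2.0]
grip_width: 0.0239
gripper_force: 1.0
```

Run:
```python
from h import *
s=observe();print(s['time_s'],s['ft_force'],lev())
for r in plan(lev()[0],.3,10):print(*r)
```

```text
11.6 [ 1.23643728  1.86587885 -2.03047797] (np.float64(-0.5232144179119169), np.float64(0.15408388949981597))
0.01 -0.32 -0.72
-0.01 -0.32 -0.79
-0.01 -0.32 -0.79
-0.01 -0.32 -0.79
-0.01 -0.32 -0.79
-0.01 -0.32 -0.79
-0.01 -0.32 -0.79
-0.01 -0.32 -0.79
-0.01 -0.32 -0.79
-0.01 -0.32 -0.79
```

Emit:
drive_tool --offset '[[0.01, -0.32, 0], [-0.01, -0.32, 0], [-0.01, -0.32, 0], [-0.01, -0.32, 0], [-0.01, -0.32, 0], [-0.01, -0.32, 0], [-0.01, -0.32, 0], [-0.01, -0.32, 0], [-0.01, -0.32, 0], [-0.01, -0.32, 0]]' --turn '[[0, 0, -0.72], [0, 0, -0.79], [0, 0, -0.79], [0, 0, -0.79], [0, 0, -0.79], [0, 0, -0.79], [0, 0, -0.79], [0, 0, -0.79], [0, 0, -0.79], [0, 0, -0.79]]' --hand '[0.28, 0.28, 0.28, 0.28, 0.28, 0.28, 0.28, 0.28, 0.28, 0.28]'

```text
time_s: 12.85
position: [0.4388, 0.0324, 0.0594]
tool_rot: [[-0.954, -0.299, 0.0], [-0.299, 0.954, 0.0], [-0.0, 0.0, -1.0]]
ft_force: [0.4, 2.0, 0.3]
grip_width: 0.0242
gripper_force: 1.0
```

Emit:
drive_tool --offset '[[-0.01, -0.28, 0], [-0.01, -0.28, 0], [-0.01, -0.28, 0], [-0.01, -0.28, 0], [-0.01, -0.28, 0], [-0.01, -0.28, 0], [0, 0, 0], [0, 0, 0], [0, 0, 0], [0, 0, 0]]' --turn '[[0, 0, -0.69], [0, 0, -0.69], [0, 0, -0.69], [0, 0, -0.69], [0, 0, -0.69], [0, 0, -0.69], [0, 0, 0], [0, 0, 0], [0, 0, 0], [0, 0, 0]]' --hand '[0.28, 0.28, 0.28, 0.28, 0.28, 0.28, 0.28, 0.28, 0.28, 0.28]'

```text
time_s: 14.1
position: [0.4722, -0.0251, 0.0594]
tool_rot: [[-0.743, -0.669, 0.0], [-0.669, 0.743, -0.0], [-0.0, -0.0, -1.0]]
ft_force: [0.8, 0.3, -0.9]
grip_width: 0.024
gripper_force: 0.0
```

Run:
```python
from h import *
s=observe();print(s['time_s'],s['ft_force'],lev())
for r in plan(lev()[0],-.2,10):print(*r)
t=get_image("top")[200:330,230:370];s=get_image("scene")[140:320,230:430]
z=lambda a,k:cv2.resize(cv2.convertScaleAbs(a,alpha=1.8),k,interpolation=cv2.INTER_CUBIC)
cv2.imwrite("pics/c4.png",np.hstack([z(t,(400,371)),z(s,(400,371))]))
```

```text
14.1 [ 0.812136    0.28013312 -0.89540896] (np.float64(0.7300245669013267), np.float64(0.15541146220659385))
-0.03 0.36 0.92
-0.02 0.36 0.89
-0.02 0.36 0.89
-0.02 0.36 0.89
-0.02 0.36 0.89
-0.02 0.36 0.89
-0.02 0.36 0.89
-0.02 0.36 0.89
-0.02 0.36 0.89
-0.02 0.36 0.89
```

View pics/c4.png

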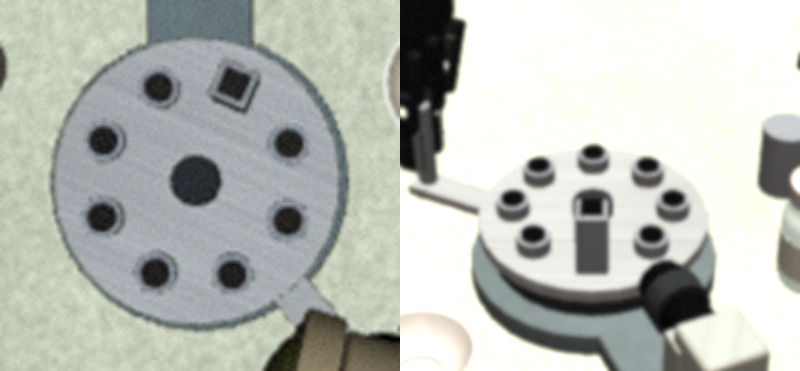

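Emit:
drive_tool --offset '[[-0.03, 0.36, 0], [-0.02, 0.36, 0], [-0.02, 0.36, 0], [-0.02, 0.36, 0], [-0.02, 0.36, 0], [-0.02, 0.36, 0], [-0.02, 0.36, 0], [-0.02, 0.36, 0], [-0.02, 0.36, 0], [-0.02, 0.36, 0]]' --turn '[[0, 0, 0.92], [0, 0, 0.89], [0, 0, 0.89], [0, 0, 0.89], [0, 0, 0.89], [0, 0, 0.89], [0, 0, 0.89], [0, 0, 0.89], [0, 0, 0.89], [0, 0, 0.89]]' --hand '[0.28, 0.28, 0.28, 0.28, 0.28, 0.28, 0.28, 0.28, 0.28, 0.28]'

```text
time_s: 15.45
position: [0.4373, 0.11, 0.0593]
tool_rot: [[-0.979, 0.203, -0.0], [0.203, 0.979, -0.0], [0.0, -0.0, -1.0]]
ft_force: [0.1, -0.5, -0.4]
grip_width: 0.0244
gripper_force: 0.2
```

Run:
```python
from h import *
b=lambda x,y,z:back("top",230+x/2.857,200+y/2.854,z)
h=b(234,84,.106)-AX;print("holder",np.degrees(np.arctan2(h[1],h[0])),np.hypot(*h))
P=np.array([b(x,y,.068) for x,y in[(159,87),(103,141),(101,217),(155,272),(232,274),(288,219),(289,143)]])
a=np.degrees(np.arctan2(*(P-AX).T[::-1]));print(a,(a+22.5+180)%45)
s=observe();print(s['time_s'],s['ft_force'],lev())
for r in plan(lev()[0],-.5,4):print(*r)
```

```text
holder -23.280671116930016 0.06226591497094851
[  21.35022538   66.85875709  111.20691647  156.47107353 -158.14304806
 -112.12890719  -67.87188922] [43.85022538 44.35875709 43.70691647 43.97107353 44.35695194  0.37109281
 44.62811078]
15.45 [ 0.11036841 -0.52185706 -0.36526336] (np.float64(-0.20602914695461846), np.float64(0.15395503925836793))
0.02 0.28 0.72
-0.01 0.28 0.7
-0.01 0.28 0.7
-0.01 0.28 0.7
```

The holder is at -23.2°, leaving 0.405 rad. For the last short stroke I go back to -0.5, then forward to 0, and measure by image code.

Emit:
drive_tool --offset '[[0.02, 0.28, 0], [-0.01, 0.28, 0], [-0.01, 0.28, 0], [-0.01, 0.28, 0], [0, 0, 0], [-0.01, -0.39, 0], [-0.01, -0.39, 0], [-0.01, -0.39, 0], [0, 0, 0], [0, 0, 0]]' --turn '[[0, 0, 0.72], [0, 0, 0.7], [0, 0, 0.7], [0, 0, 0.7], [0, 0, 0], [0, 0, -0.95], [0, 0, -0.95], [0, 0, -0.95], [0, 0, 0], [0, 0, 0]]' --hand '[0.28, 0.28, 0.28, 0.28, 0.28, 0.28, 0.28, 0.28, 0.28, 0.28]'

```text
time_s: 16.7
position: [0.4345, 0.1084, 0.0593]
tool_rot: [[-0.98, 0.199, -0.0], [0.199, 0.98, -0.0], [0.0, -0.0, -1.0]]
ft_force: [-0.4, -0.3, 0.2]
grip_width: 0.0239
gripper_force: 0.0
```

```bash
cat >> h.py <<'E'
def trayphase():
    "tray angle mod 45 deg from the dark stub tops, each weighted alike"
    g=cv2.cvtColor(get_image("top"),cv2.COLOR_BGR2GRAY)
    n,l,st,c=cv2.connectedComponentsWithStats((g<45).astype(np.uint8))
    a=[]
    for s,(u,v) in zip(st[1:],c[1:]):
        q=back("top",u,v,.068)-AX
        if 30<s[4]<150 and .055<np.hypot(*q)<.0645:a.append(np.degrees(np.arctan2(q[1],q[0])))
    a=np.array(a);return np.round(np.sort(a),1),np.degrees(np.angle(np.mean(np.exp(1j*np.radians(a)*8))))/8
E
python3 - <<'E'
from h import *
print(trayphase(),lev(),observe()["time_s"],observe()["ft_force"])
for r in plan(lev()[0],lev()[0]+.1,2):print(*r)
E
```

```text
(array([-150.5, -104.6,  -59.3,   30. ,   74.1,  118.6,  163.7]), np.float64(-15.430527061994905)) (np.float64(-0.19329872101492923), np.float64(0.15635791085059098)) 16.75 [-0.09497445 -0.39688237  0.62847532]
-0.04 -0.19 -0.53
-0.0 -0.19 -0.48
```

Emit:
drive_tool --offset '[[-0.03, -0.25, 0], [-0.01, -0.26, 0], [-0.01, -0.26, 0], [-0.01, -0.26, 0], [0, 0, 0], [0, 0, 0], [0, 0, 0], [0, 0, 0], [0, 0, 0], [0, 0, 0]]' --turn '[[0, 0, -0.65], [0, 0, -0.63], [0, 0, -0.63], [0, 0, -0.63], [0, 0, 0], [0, 0, 0], [0, 0, 0], [0, 0, 0], [0, 0, 0], [0, 0, 0]]' --hand '[0.28, 0.28, 0.28, 0.28, 0.28, 0.28, 0.28, 0.28, 0.28, 0.28]'

```text
time_s: 18.0
position: [0.433, 0.0671, 0.0593]
tool_rot: [[-0.998, -0.067, 0.0], [-0.067, 0.998, 0.0], [-0.0, 0.0, -1.0]]
ft_force: [-0.7, 1.6, -0.1]
grip_width: 0.0239
gripper_force: 0.4
```

Run:
```python
from h import *
print(trayphase(),lev(),observe()["time_s"],observe()["ft_force"])
```

```text
(array([-135.6,  -89.9,  -44.7,   44.1,   88.4,  133.2,  178.4]), np.float64(-0.8719105978596905)) (np.float64(0.07322793847939471), np.float64(0.15544836780839033)) 18.05 [0.20356743 0.97690268 0.15646273]
```

The holder is within about 1° and the lever at about 0.05. Now centre the cage, open it and rise straight up.

Emit:
drive_tool --offset '[[0, 0.1, 0], [0, 0, 0], [0, 0, 0], [0, 0, -0.3], [0, 0, -0.6], [0, 0, -0.8], [0, 0, -0.9], [0, 0, -0.9], [0, 0, -0.5], [0, 0, 0]]' --turn '[[0, 0, 0], [0, 0, 0], [0, 0, 0], [0, 0, 0], [0, 0, 0], [0, 0, 0], [0, 0, 0], [0, 0, 0], [0, 0, 0], [0, 0, 0]]' --hand '[0.28, 0.4, 0.4, 0.4, 0.4, 0.4, 0.4, 0.4, 0.4, 0.4]'

```text
time_s: 19.3
position: [0.433, 0.071, 0.2209]
tool_rot: [[-0.998, -0.067, 0.004], [-0.067, 0.998, -0.0], [-0.004, -0.001, -1.0]]
ft_force: [-0.7, 0.4, -0.5]
grip_width: 0.0337
gripper_force: 0.0
```

Run:
```python
from h import *
print(trayphase(),observe()["time_s"],observe()["position"])
t=get_image("top")[120:370,200:420];s=get_image("scene")[140:390,210:430]
z=lambda a:cv2.resize(cv2.convertScaleAbs(a,alpha=1.8),(396,450),interpolation=cv2.INTER_CUBIC)
cv2.imwrite("pics/c5.png",np.hstack([z(t),z(s)]))
```

```text
(array([-135.6,  -89.9,  -44.7,   44.1,   88.5,  133.3,  178.6]), np.float64(-0.8198530932113447)) 19.35 [0.4325348 0.0710377 0.2196583]
```

View pics/c5.png

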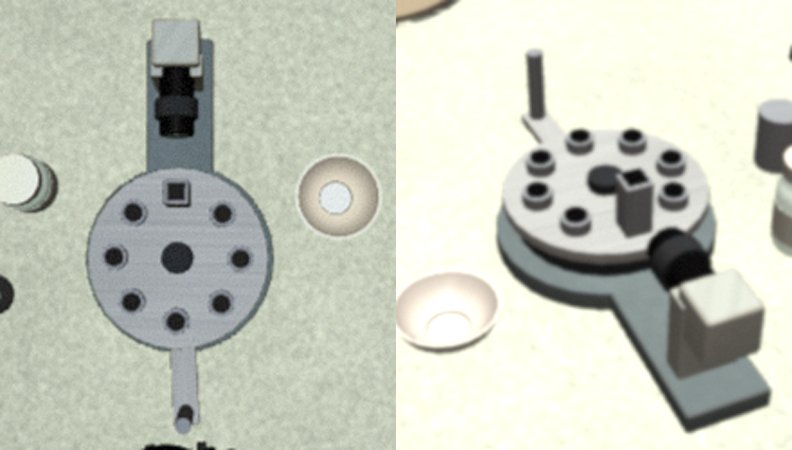

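The holder at crop (176,190) lines up with the lens at (177,130). The post at (183,424) is near the middle of its travel, the arm is clear, and jar and dish are undisturbed.

```bash
python3 -c "
from rig import env
print(env.close_job())"
```

```text
the job is handed in; nothing more can be done
None
```

I handed the job in at about 19 s of the 72 s allowed; no verdict came back. By my last image measurement the holder was about 1 mm from the spot in front of the lens and the lever about 0.05 rad from the middle, with the arm clear above.

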